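# Re-set an overrun dosing slide against its dial gauge, play taken up

## Task

The carriage of the dosing slide has overrun the set mark of its dial gauge, and its black hand grip has play. Using the grip, draw the carriage itself back by about 35 mm, clear of the gauge's plunger, then come up again slowly in the forward direction only, feeling first the play and then the plunger, until the plunger is pressed in 3 mm from first touch (the hand then points at the block on the rim); never drive the carriage forward past that mark. Let go with the play still taken up forward, and leave the beaker, flask and jar beside the slide undisturbed.

Things in the scene. Friction and masses are not known exactly. Their poses are not given: they have to be found in the camera images.
- slide: Dosing slide: fixed base plate 110 (x) x 380 (y) x 18 mm; origin at the centre of its underside. Its +y axis is FORWARD, towards the dial gauge (steel case 58 mm across, face up, top 64 mm high, at y +104 to +118 mm); z up. The gauge's hand is at +y with the plunger out and turns clockwise 15 degrees per mm pressed; at 3 mm it points at the 4 x 10 mm block on the rim, 45 degrees from +y to +x.
- grip_center (a point): Centre of the grip, a black upright block 22 mm (slide's y) x 34 mm (x) x 52 mm high, 100 mm above the bench, top at 125 mm; flat skirt 46 x 40 mm below it, top at 73 mm. It slides along y with several mm of play (under 1 N) before it carries the carriage forward or back. At the start it is inside its play, 5 mm or more short of the forward end; finally it must rest at the forward end.
- nose (a point): Tip of the 16 mm steel button on the carriage's front, 52 mm above the bench, axes as the slide's (+y forward). The carriage is an aluminium block 110 mm long (y), 90 mm wide, top at 64 mm. It slides along y against about 8 N of friction, stays where it is left, and can be drawn back 75 mm from its start. At the start the nose holds the gauge's plunger pressed in by 5 to 21 mm.
- beaker_mid (a point): Glass beaker 68 mm across, 85 mm high, standing loose on the bench beside the slide; this point is at its centre, 42 mm up.
- flask_mid (a point): Conical glass flask 80 mm across the foot, 104 mm high, loose on the bench beside the slide; this point is on its axis, 52 mm up.
- jar_mid (a point): Small brown glass jar 52 mm across, 70 mm high, loose on the bench beside the slide; this point is at its centre, 35 mm up.
- pin_end (a point): End of an 8 mm follower pin in the slide's front end block (-x side, 36 mm up). It moves out only 0.1 mm per mm of plunger: of no use for setting. The gauge's plunger (10 mm button facing the nose, 52 mm up): first touch comes with the nose at y +33 to +47 mm of the slide, unknown beforehand, and adds a step of 4.5 N, then 0.08 N per mm; travel 22 mm. It springs out when the nose leaves.

How it is judged (in metres and radians):
On the way:
1. the carriage is drawn back at least 30 mm from where it stood (distance of nose from where it was at the start of the episode above 0.03 m), for 0.2 s.
At the end, for the whole second after the job is handed in: The nose holds the plunger pressed in 3 mm from first touch, 1.5 mm either way (judged by the follower pin, which moves a tenth of that), and the released grip rests within 2.5 mm of the forward end of its play (x of pin_end in the frame of slide between -0.04945 and -0.04915 m and y of grip_center in the frame of nose above -0.0915 m).
It fails at once if the carriage is driven forward past the mark: the grip is at the forward end of its play (within 0.5 mm) while the plunger is pressed in more than 5 mm (y of grip_center in the frame of nose above -0.0895 m and x of pin_end in the frame of slide below -0.0495 m).
It fails at once if the beaker, flask or jar is moved by more than 20 mm or tipped (distance of any of beaker_mid, flask_mid, jar_mid from where it was at the start of the episode above 0.02 m or angle between any of beaker_mid, flask_mid, jar_mid's own z axis and vertical above 0.4 rad).
It also fails if it takes over 61 s, if anything falls off the work surface, if the arm or the gripper's body presses on something with over 40 N, if the wrist force passes 120 N, or if a joint passes its speed limit or range.

## Robot

A 6-joint arm with a two-finger parallel gripper is mounted at the origin on the work surface. World frame = base frame: x ahead of the robot, y to its left, z up, the work surface at z = 0. Lengths are in m, angles in degrees, forces in N, time in s.
With the tool pointing down it reaches from about 0.25 to 0.725 m from the base axis. Payload 9.7 kg.
Tool frame: the origin (TCP) lies midway between the tips of the shut fingers; the grasp point (between the pads) lies 19 mm behind it (grip_point_offset is the distance from the TCP to the grasp point, in m); y points along the fingers, z is the direction in which the jaws open and shut, and the axes are right-handed (so a half turn about y gives the same grasp; the last joint's range is limited). The gripper opens to 85 mm and grips with 20 to 120 N. Pads are 22 mm wide; open, the fingers measure 114 mm over their backs; the gripper's body (76 mm by 85 mm) begins 54 mm behind the grasp point. The pads swing forward as they close: fully open they stand 13 mm farther back than shut.
Start: joints at [66.807, 4.979, 10.078, 95.1, 0, 90], TCP at [0.217, 0.506, 0.231] pointing down, gripper open.
Joint ranges: [-179.16, 179.16], [-48.56, 103.87], [-65.8, 70.77], [-126.05, 130.52], [-82.76, 87.17], [-180, 180]. Speed limits (degrees/s): [127.2, 127.2, 147.25, 180, 180, 180].

## Interface

Orientations are given as [roll, pitch, yaw] about the fixed x, y, z axes, in that order (R = Rz(yaw) Ry(pitch) Rx(roll)).
In Python, from workcell import get_obs, camera, job_done, grip_point_offset gives the robot as it stands.
- The arm moves only by the tool move_arm, never from a script. Its argument "deltas" is a list that holds one entry, the list of rows, each a list of 4 numbers: the shift along the tool's x, y, z in m, then the turn about the tool's y in degrees. A call has 1 to 5 rows; each row is the pose to reach, as a shift and turn from the pose commanded when the call began, along the tool's axes at that moment; what a row does not reach only later rows make up. A row lasts 1/10 s, in which the tool goes at most 50 mm and 8.59 degrees, less where a joint would pass 70% of its speed; a pose out of reach is approached as far as the arm can. A call with a gripper value outside its range is refused whole. "claw" is the finger opening in m, from 0 to 0.0854, set as the call begins (left out, the last holds). The fingers move at their own pace and stop on an object; "newtons" is the grip in N (left out, the last holds). Time passes only in rows, so rows that repeat a pose let the fingers close. It gives the time, the measured TCP pose, the force and the opening at its end, in the units of the state.
- get_obs(): the state, without advancing time (a new reading comes with each control period).
- camera(name): name is "scene" or "top" or "wrist"; returns a dict with "color" (400x640x3 uint8, blue, green, red), "range_z" (400x640 float32, m along the optical axis (not along the pixel's ray), 0 where there is no reading), "fx", "fy", "cx", "cy" (pixels), "T" (4x4, takes a point from camera to world coordinates). Camera axes: x right, y down, z forward; pixel columns grow to the right and rows downward; lengths in m; the calibration is good to about 2 mm. A picture is of the moment at which its call begins.
- job_done(): hands the job in, once; it reports no verdict.
The state is a dict: "time": time; "q": joint angles; "qd": joint speeds; "joint_efforts": joint torques, N m; "ee_pos": TCP position; "tcp_rot": TCP orientation; "wrist_force": force on the tool from outside, world axes, zero at the start; "torque": the same for the moment, N m; "opening": finger opening in m.
Only numpy, scipy, OpenCV 4.12 (cv2) and the standard library are available. Lean on these libraries where they do the work, as an engineer would, in place of code of your own. Each camera call takes 0.05 s, during which the arm holds its last target. There are 200 camera calls.

## Working session

There is one attempt and no reset: what is moved stays moved. The work goes in short steps, Python scripts to look and compute and a tool call to move; the robot and the scene stay as the last step left them, time stands still between calls to the robot, and variables do not carry over. Pictures are saved under pics/ and viewed, about 8 in all and at most 12, crops included, and the job is handed in when it is done.

Besides the shell and the picture viewer there is one more tool, called after "Request:" as a command line: name --argument value ..., lists and objects as JSON in quotes. move_arm: Moves the arm, as the interface text tells. Its arguments: {"type":"object","properties":{"deltas":{"type":"array"},"claw":{"type":"number"},"newtons":{"type":"number"}},"required":["deltas"]}

```bash
mkdir -p pics; cat > h.py <<'E'
import numpy as np,cv2
from workcell import *
def pts(c):
    v,u=np.mgrid[0:400,0:640]; z=c["range_z"]
    P=np.stack([(u-c["cx"])/c["fx"]*z,(v-c["cy"])/c["fy"]*z,z],-1)
    W=P@c["T"][:3,:3].T+c["T"][:3,3]; W[z==0]=np.nan
    return W
E
python3 - <<'E'
from h import *
s=get_obs();print({k:np.round(v,4) for k,v in s.items()},grip_point_offset)
for n in("top","scene"):
    c=camera(n);cv2.imwrite(f"pics/{n}0.png",c["color"]);np.save(f"{n}0.npy",pts(c));print(n,c["fx"],np.round(c["T"],3).tolist())
E
```

```text
{'time': np.float64(0.0), 'q': array([ 6.68078e+01,  5.01110e+00,  1.00344e+01,  9.50990e+01,
       -1.50000e-03,  9.00002e+01]), 'qd': array([ 0.1252,  0.0131, -0.0937,  0.0213,  0.0013, -0.1489]), 'joint_efforts': array([ 2.00000e-04, -5.20384e+01,  4.64801e+01,  1.65000e-02,
       -1.00000e-04, -0.00000e+00]), 'ee_pos': array([0.2165, 0.5053, 0.2306]), 'tcp_rot': array([-9.00756e+01, -1.50000e-03, -2.31924e+01]), 'wrist_force': array([-0.1428, -0.285 ,  0.5595]), 'torque': array([ 0.0483, -0.0505, -0.0255]), 'opening': np.float64(0.0853)} 0.0187
top 423.11649297404574 [[-0.021, -0.996, 0.086, 0.528], [-0.999, 0.023, 0.024, 0.025], [-0.025, -0.086, -0.996, 0.887], [0.0, 0.0, 0.0, 1.0]]
scene 373.98744606338374 [[0.152, 0.524, -0.838, 1.106], [0.988, -0.1, 0.117, -0.032], [-0.023, -0.846, -0.533, 0.444], [0.0, 0.0, 0.0, 1.0]]
```

View pics/top0.png

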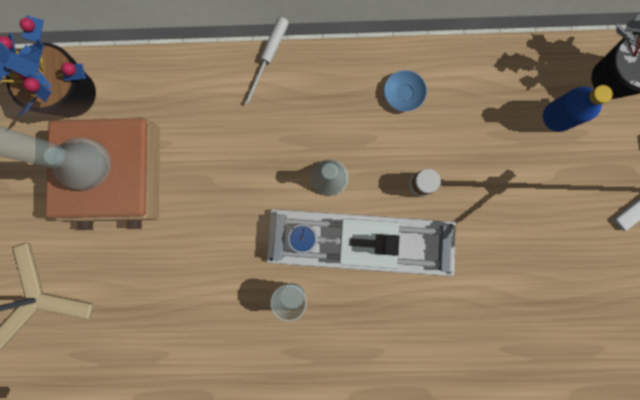

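View pics/scene0.png

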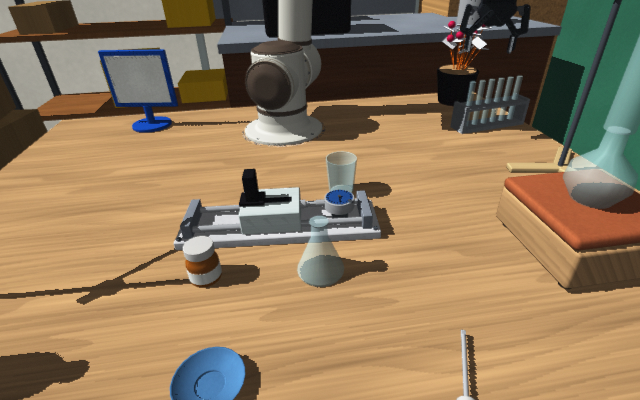

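The top view shows the slide along image columns 268–455, with the gauge at (302,238) and the grip at about (387,245). The flask is at (328,175), the jar at (427,182) and the beaker at (289,301). Forward is image left, which is about world +y.

```bash
python3 - <<'E'
from h import *
W=np.load("top0.npy");S=np.load("scene0.npy");c=cv2.imread("pics/top0.png")
def fit(W,lo,hi,box,img=None):
    x0,x1,y0,y1=box
    m=(W[...,2]>lo)&(W[...,2]<hi)&(W[...,0]>x0)&(W[...,0]<x1)&(W[...,1]>y0)&(W[...,1]<y1)
    P=W[m]; 
    if len(P)<6: print("few",len(P));return
    r=cv2.minAreaRect((P[:,:2]*1000).astype(np.float32)); print(len(P),np.round(r[0],1),np.round(r[1],1),round(r[2],2),"z",np.round(np.median(P[:,2]),4))
roi=W[205:280,260:465]
b=(np.nanmin(roi[...,0]),np.nanmax(roi[...,0]),np.nanmin(roi[...,1]),np.nanmax(roi[...,1]));print(b)
fit(W,.008,.2,b)      # base
fit(W,.055,.07,b)
fit(W,.11,.14,b); fit(S,.11,.14,b); fit(S,.008,.2,b)
for n,(u,v) in dict(beaker=(289,301),flask=(328,175),jar=(427,182)).items():
    print(n); P=W[v-22:v+23,u-25:u+25].reshape(-1,3);P=P[P[:,2]>.02];print(len(P),np.round([P.min(0),P.max(0)],3).tolist())
E
```

```text
(np.float64(0.42488943030293624), np.float64(0.586579234526762), np.float64(-0.2562703855839631), np.float64(0.17226132156636667))
10109 [486.9 -35.6] [380.2 149. ] 84.91 z 0.035
2989 [495.1  -3.5] [116.6 217.8] 5.89 z 0.0637
249 [502.1 -82.5] [22.2 33.9] 85.48 z 0.1244
206 [505.3 -83.7] [21.6 33. ] 82.54 z 0.1235
8950 [488.1 -36.8] [379.5 154.6] 84.78 z 0.0361
beaker
604 [[0.365, 0.074, 0.02], [0.432, 0.14, 0.088]]
flask
854 [[0.608, -0.009, 0.02], [0.675, 0.057, 0.107]]
jar
641 [[0.597, -0.189, 0.021], [0.647, -0.14, 0.074]]
```

```bash
python3 - <<'E'
from h import *
for n in("top0","scene0"):
    W=np.load(n+".npy")
    z=W[...,2]
    for lo,hi,nm in((.013,.023,"base"),(.058,.068,"carr+gauge"),(.008,.2,"all")):
        m=((z>lo)&(z<hi)&(W[...,0]>.41)&(W[...,0]<.575)&(W[...,1]>-.25)&(W[...,1]<.18)).astype(np.uint8)
        if nm!="base": m=cv2.morphologyEx(m,cv2.MORPH_OPEN,np.ones((5,5)))
        k,l,st,_=cv2.connectedComponentsWithStats(m)
        for i in range(1,k):
            if st[i,4]<150: continue
            P=W[l==i][:,:2]*1000
            # robust: trim edges by fit of long sides per y-bin
            ys=np.arange(P[:,1].min()+15,P[:,1].max()-15,6)
            hi_=[np.percentile(P[abs(P[:,1]-y)<3,0],97) for y in ys if (abs(P[:,1]-y)<3).sum()>4]; lo_=[np.percentile(P[abs(P[:,1]-y)<3,0],3) for y in ys if (abs(P[:,1]-y)<3).sum()>4]
            yy=[y for y in ys if (abs(P[:,1]-y)<3).sum()>4]
            if len(yy)<5: continue
            a=np.polyfit(yy,hi_,1);b=np.polyfit(yy,lo_,1)
            r=cv2.minAreaRect(P.astype(np.float32))
            print(n,nm,len(P),"rect",np.round(r[0],1),np.round(r[1],1),round(r[2],1),"slopes deg",np.round(np.degrees(np.arctan([a[0],b[0]])),2),"y",P[:,1].min().round(1),P[:,1].max().round(1))
E
```

```text
top0 base 2627 rect [506.1 -37.3] [380.2 110.1] 84.9 slopes deg [5.1 5.2] y -230.6 154.6
top0 base 269 rect [526.9  33.7] [60.4 23.6] 85.0 slopes deg [ 5.13 12.44] y 3.8 62.9
top0 base 1043 rect [ 495.5 -152.9] [81.9 52.6] 85.0 slopes deg [5.54 4.94] y -195.1 -110.1
top0 base 256 rect [497.6  36.7] [61.1 22.8] 85.1 slopes deg [-4.16  5.39] y 6.6 68.1
top0 carr+gauge 2164 rect [505. -50.] [110.3  90. ] 84.9 slopes deg [4.11 6.75] y -107.9 6.5
top0 all 10012 rect [506.2 -37.3] [380.2 110.3] 84.9 slopes deg [5.03 5.2 ] y -228.6 154.6
scene0 base 593 rect [522.  101.1] [ 98.2 108.3] 84.4 slopes deg [ 1.11 11.03] y 47.6 154.0
scene0 base 304 rect [495.9  35.1] [59.4 46.7] 84.2 slopes deg [-7.04  4.68] y 3.5 63.7
scene0 base 514 rect [ 479.  -154.3] [79.3 47.9] 87.5 slopes deg [6.25 4.22] y -194.5 -115.6
scene0 base 1154 rect [ 542.5 -107.5] [248.9  44.6] 81.8 slopes deg [8.26 8.48] y -231.3 18.0
scene0 carr+gauge 1242 rect [507.2 -51.6] [108.6  90.9] 84.6 slopes deg [  4.8  -37.99] y -108.5 6.3
scene0 carr+gauge 424 rect [519.8  77.3] [53.5 55.5] 77.4 slopes deg [ 2.23 11.63] y 50.1 105.2
scene0 all 8955 rect [492.2 -40. ] [384.3 164.4] 89.8 slopes deg [ 4.64 -5.14] y -232.3 152.2
```

The slide centre is (506.2, −37.3) mm with yaw −5.1°. The measured rectangles match the given sizes: base 380×110, carriage 110×90, and grip 22×34 centred at (502, −82.5). Moving over the grip now.

Request:
move_arm --deltas '[[[0.038,0,-0.033,0],[0.076,0,-0.066,0],[0.114,0,-0.099,0],[0.152,0,-0.132,0],[0.19,0,-0.165,0]]]'

```text
time: 0.6
ee_pos: [0.3258, 0.2787, 0.231]
tcp_rot: [-90.0, -0.0, -23.2]
wrist_force: [0.3, 1.0, 1.1]
opening: 0.0852
```

Request:
move_arm --deltas '[[[0.038,0,-0.033,0],[0.076,0,-0.066,0],[0.114,0,-0.099,0],[0.152,0,-0.132,0],[0.19,0,-0.165,0]]]'

```text
time: 1.1
ee_pos: [0.4348, 0.0534, 0.2313]
tcp_rot: [-90.0, -0.0, -23.2]
wrist_force: [0.8, 1.1, -0.3]
opening: 0.085
```

Request:
move_arm --deltas '[[[0.038,0,-0.033,-6],[0.076,0,-0.066,-12],[0.114,0,-0.098,-18.1],[0.114,0,-0.098,-18.1],[0.114,0,-0.098,-18.1]]]'

```text
time: 1.6
ee_pos: [0.5005, -0.0803, 0.2305]
tcp_rot: [-90.0, 0.1, -5.3]
wrist_force: [-0.4, 0.6, 0.6]
opening: 0.0856
```

Request:
move_arm --deltas '[[[0.002,0.04,-0.002,0.2],[0.002,0.08,-0.002,0.2],[0.002,0.12,-0.002,0.2],[0.002,0.1425,-0.002,0.2],[0.002,0.1425,-0.002,0.2]]]'

```text
time: 2.1
ee_pos: [0.5001, -0.0799, 0.0857]
tcp_rot: [-90.0, 0.3, -5.2]
wrist_force: [-0.9, -0.0, 0.0]
opening: 0.0855
```

```bash
python3 - <<'E'
from h import *
w=camera("wrist");t=camera("top");s=get_obs();print(s["ee_pos"],s["wrist_force"])
a=w["color"];b=cv2.resize(t["color"][205:280,260:460],None,fx=3.2,fy=3.2,interpolation=cv2.INTER_CUBIC)[:240,:640]
cv2.imwrite("pics/w1.png",cv2.resize(np.vstack([a,b]),None,fx=.93,fy=.93))
E
```

```text
[ 0.5023967  -0.08059332  0.089802  ] [-0.39568718 -0.65726684  0.41612816]
```

View pics/w1.png

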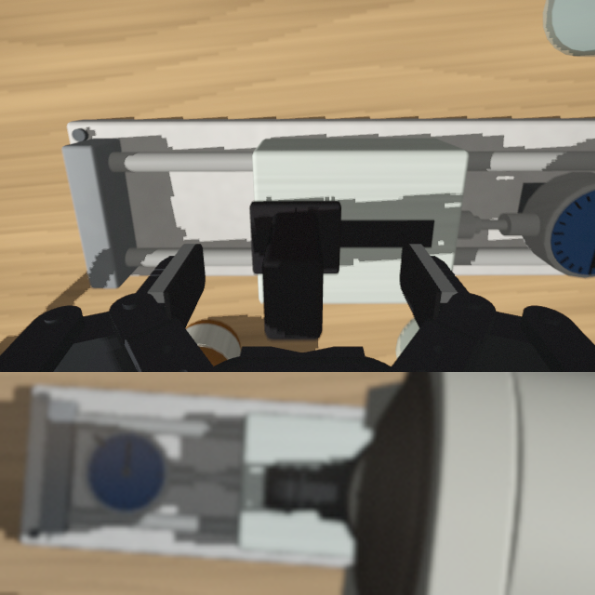

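The wrist view shows the grip (295,270) centred between the fingers. The nose (485,222) is meeting the plunger (515,222), and the dial is at the right edge. In the top crop the dial hand points up (+x), well past the mark. Closing.

Request:
move_arm --deltas '[[[0,0,0,0],[0,0,0,0],[0,0,0,0],[0,0,0,0],[0,0,0,0]]]' --claw 0.0 --newtons 40

```text
time: 2.7
ee_pos: [0.5027, -0.0817, 0.0893]
tcp_rot: [-90.0, -0.0, -5.3]
wrist_force: [0.1, -0.5, 2.7]
opening: 0.0214
```

Request:
move_arm --deltas '[[[0,0,0,0],[0,0,0,0]]]'

```text
time: 2.9
ee_pos: [0.5027, -0.0817, 0.0893]
tcp_rot: [-90.0, -0.0, -5.3]
wrist_force: [-0.8, -0.3, 6.0]
opening: 0.0215
```

Request:
move_arm --deltas '[[[0,0,-0.003,0],[0,0,-0.006,0],[0,0,-0.009,0],[0,0,-0.012,0],[0,0,-0.015,0]]]'

```text
time: 3.4
ee_pos: [0.5015, -0.0956, 0.0893]
tcp_rot: [-89.9, -0.0, -5.2]
wrist_force: [1.2, 9.0, 5.0]
opening: 0.0218
```

Request:
move_arm --deltas '[[[0,0,-0.004,0],[0,0,-0.008,0],[0,0,-0.012,0],[0,0,-0.016,0],[0,0,-0.02,0]]]'

```text
time: 3.9
ee_pos: [0.4997, -0.1154, 0.0893]
tcp_rot: [-89.9, -0.1, -5.2]
wrist_force: [0.2, 8.2, 5.6]
opening: 0.0214
```

```bash
python3 - <<'E'
from h import *
w=camera("wrist");print({k:np.round(v,4) for k,v in get_obs().items() if k in("ee_pos","wrist_force")})
cv2.imwrite("pics/w2.png",w["color"]);np.save("w2.npy",pts(w))
E
```

```text
{'ee_pos': array([ 0.4997, -0.116 ,  0.0893]), 'wrist_force': array([0.3384, 6.9229, 5.0034])}
```

View pics/w2.png

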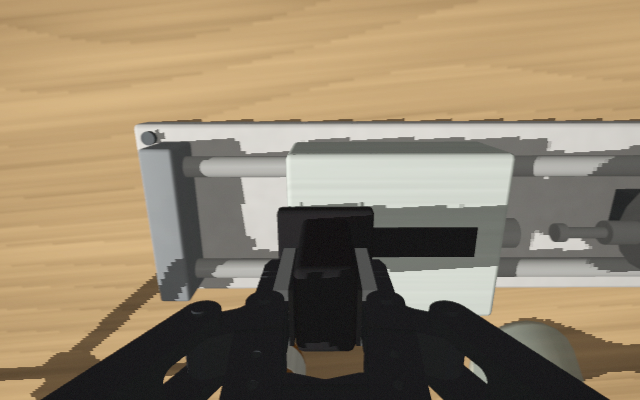

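The nose tip (520,233) is already clear of the plunger button (550,232). Next I measure how far the carriage moved.

```bash
cat >> h.py <<'E'
def sl(W):  # slide frame, mm
    a=np.radians(-5.1);d=W-np.array([.5062,-.0373,0])
    return 1000*np.stack([d[...,0]*np.cos(a)+d[...,1]*np.sin(a),-d[...,0]*np.sin(a)+d[...,1]*np.cos(a),d[...,2]],-1)
def noses(W):
    L=sl(W);x,y,z=L[...,0],L[...,1],L[...,2]
    c=(z>60)&(z<67)&(abs(x)<44)&(y<60); f=[np.percentile(y[c&(abs(x-k)<4)],99) for k in(20,30,-25) if (c&(abs(x-k)<4)).sum()>10]
    b=(z>40)&(z<62)&(abs(x)<7)&(y>np.median(f)+2)&(y<90); s=np.sort(y[b]); g=np.diff(s); 
    i=np.argsort(g)[-2:] if len(g)>2 else []
    print("front",np.round(f,1),"gaps",[(round(s[j],1),round(s[j+1],1)) for j in i])
E
python3 - <<'E'
from h import *
noses(np.load("w2.npy")); L=sl(np.load("w2.npy"))
for v in (228,232,236): print([(u,*np.round(L[v,u],1)) for u in range(496,580,6)])
noses(np.load("top0.npy"));noses(np.load("scene0.npy"))
E
```

```text
front [10.5 10.5  9.8] gaps [(np.float64(50.5), np.float64(51.1)), (np.float64(22.9), np.float64(43.7))]
[(496, np.float64(-6.5), np.float64(7.1), np.float64(63.1)), (502, np.float64(-6.8), np.float64(9.7), np.float64(63.9)), (508, np.float64(-4.4), np.float64(16.0), np.float64(57.8)), (514, np.float64(-4.5), np.float64(19.0), np.float64(58.1)), (520, np.float64(11.3), np.float64(45.3), np.float64(18.2)), (526, np.float64(11.6), np.float64(49.6), np.float64(17.5)), (532, np.float64(11.4), np.float64(53.1), np.float64(18.0)), (538, np.float64(11.8), np.float64(57.4), np.float64(17.2)), (544, np.float64(11.5), np.float64(60.9), np.float64(17.8)), (550, np.float64(-0.3), np.float64(44.5), np.float64(47.8)), (556, np.float64(-2.0), np.float64(44.9), np.float64(52.0)), (562, np.float64(-3.0), np.float64(46.4), np.float64(54.5)), (568, np.float64(-2.8), np.float64(49.7), np.float64(54.2)), (574, np.float64(-1.9), np.float64(54.7), np.float64(51.8))]
[(496, np.float64(-4.3), np.float64(7.4), np.float64(63.1)), (502, np.float64(-4.1), np.float64(10.6), np.float64(62.7)), (508, np.float64(-2.
[... 1068 characters left out ...]
17.4)), (532, np.float64(17.0), np.float64(54.2), np.float64(17.8)), (538, np.float64(16.8), np.float64(57.6), np.float64(18.3)), (544, np.float64(17.9), np.float64(63.1), np.float64(15.8)), (550, np.float64(3.9), np.float64(44.5), np.float64(49.1)), (556, np.float64(1.9), np.float64(44.5), np.float64(53.8)), (562, np.float64(0.4), np.float64(45.2), np.float64(57.3)), (568, np.float64(0.5), np.float64(48.5), np.float64(57.1)), (574, np.float64(1.9), np.float64(54.2), np.float64(53.8))]
front [42.  40.9 41.2] gaps [(np.float64(68.3), np.float64(70.0)), (np.float64(66.3), np.float64(68.0))]
front [39.2 39.9 40.3] gaps [(np.float64(47.5), np.float64(49.2)), (np.float64(83.4), np.float64(85.1))]
```

The carriage has moved about 31 mm. The nose is at 22.9 and the plunger tip at about 44.4 in slide y. I'll pull back 5 mm more, then come forward through the play.

Request:
move_arm --deltas '[[[0,0,-0.003,0],[0,0,-0.005,0],[0,0,-0.005,0],[0,0,-0.005,0],[0,0,-0.005,0]]]'

```text
time: 4.45
ee_pos: [0.4992, -0.1207, 0.0893]
tcp_rot: [-89.9, -0.1, -5.3]
wrist_force: [0.5, 5.4, 6.1]
opening: 0.0217
```

Request:
move_arm --deltas '[[[0,0,0.002,0],[0,0,0.004,0],[0,0,0.006,0],[0,0,0.008,0],[0,0,0.01,0]]]'

```text
time: 4.95
ee_pos: [0.5001, -0.1116, 0.0893]
tcp_rot: [-90.0, -0.1, -5.3]
wrist_force: [0.3, -1.2, 4.6]
opening: 0.022
```

Request:
move_arm --deltas '[[[0,0,0.002,0],[0,0,0.004,0],[0,0,0.006,0],[0,0,0.008,0],[0,0,0.01,0]]]'

```text
time: 5.45
ee_pos: [0.5009, -0.1028, 0.0893]
tcp_rot: [-90.2, -0.1, -5.3]
wrist_force: [-1.9, -8.0, 5.1]
opening: 0.0212
```

Request:
move_arm --deltas '[[[0,0,0.002,0],[0,0,0.004,0],[0,0,0.006,0],[0,0,0.008,0],[0,0,0.01,0]]]'

```text
time: 5.95
ee_pos: [0.5017, -0.0928, 0.0893]
tcp_rot: [-90.2, -0.1, -5.3]
wrist_force: [-1.3, -8.7, 4.6]
opening: 0.0213
```

```bash
python3 - <<'E'
from h import *
w=camera("wrist");print({k:np.round(v,4) for k,v in get_obs().items() if k in("ee_pos","wrist_force")})
cv2.imwrite("pics/w3.png",w["color"]);W=pts(w);noses(W)
L=sl(W);x,y,z=L[...,0],L[...,1],L[...,2]
E
```

```text
{'ee_pos': array([ 0.5018, -0.0926,  0.0893]), 'wrist_force': array([-1.0745, -7.4248,  4.7824])}
front [21.2 21.  20.2] gaps [(np.float64(50.8), np.float64(51.2)), (np.float64(33.0), np.float64(44.2))]
```

Request:
move_arm --deltas '[[[0,0,0.002,0],[0,0,0.004,0],[0,0,0.006,0],[0,0,0.007,0],[0,0,0.008,0]]]'

```text
time: 6.5
ee_pos: [0.5024, -0.0849, 0.0893]
tcp_rot: [-90.1, -0.0, -5.3]
wrist_force: [-0.7, -8.4, 5.7]
opening: 0.0218
```

Request:
move_arm --deltas '[[[0,0,0.00025,0],[0,0,0.0005,0],[0,0,0.00075,0],[0,0,0.001,0]]]'

```text
time: 6.9
ee_pos: [0.5026, -0.0839, 0.0893]
tcp_rot: [-90.2, -0.1, -5.3]
wrist_force: [-2.2, -7.8, 5.6]
opening: 0.0216
```

Request:
move_arm --deltas '[[[0,0,0.00025,0],[0,0,0.0005,0],[0,0,0.00075,0],[0,0,0.001,0]]]'

```text
time: 7.3
ee_pos: [0.5026, -0.083, 0.0893]
tcp_rot: [-90.2, -0.0, -5.3]
wrist_force: [-1.9, -8.0, 5.2]
opening: 0.0218
```

```bash
python3 - <<'E'
from h import *
w=camera("wrist");print({k:np.round(v,4) for k,v in get_obs().items() if k in("ee_pos","wrist_force")})
cv2.imwrite("pics/w4.png",cv2.resize(w["color"][160:320,400:640],None,fx=3,fy=3));W=pts(w);noses(W)
E
```

```text
{'ee_pos': array([ 0.5026, -0.0829,  0.0893]), 'wrist_force': array([-1.2591, -8.2174,  5.787 ])}
front [30.9 31.  30.1] gaps [(np.float64(50.3), np.float64(50.8)), (np.float64(42.9), np.float64(44.4))]
```

View pics/w4.png

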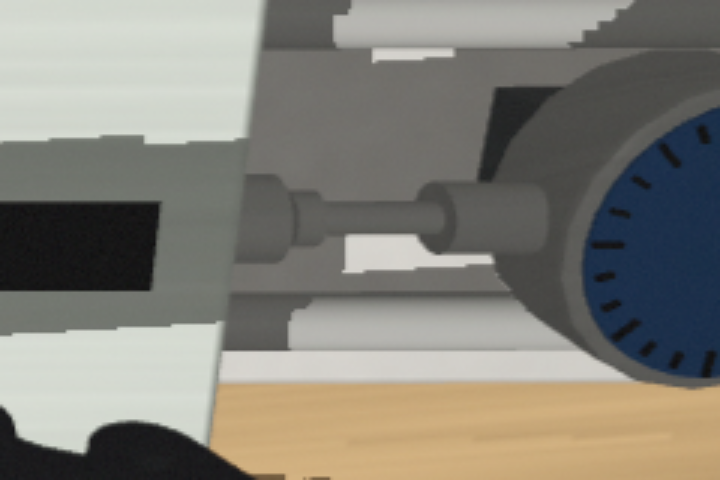

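The nose (292,220 in this crop) is nearly touching the plunger button (297,220). Continuing in 0.4–0.5 mm steps to feel the touch.

Request:
move_arm --deltas '[[[0,0,0.00025,0],[0,0,0.0005,0],[0,0,0.0005,0]]]'

```text
time: 7.65
ee_pos: [0.5027, -0.0824, 0.0893]
tcp_rot: [-90.1, -0.0, -5.3]
wrist_force: [-1.1, -8.9, 5.7]
opening: 0.0213
```

Request:
move_arm --deltas '[[[0,0,0.0002,0],[0,0,0.0004,0],[0,0,0.0004,0]]]'

```text
time: 7.95
ee_pos: [0.5027, -0.082, 0.0893]
tcp_rot: [-90.1, -0.0, -5.3]
wrist_force: [-1.7, -7.5, 6.0]
opening: 0.0217
```

Request:
move_arm --deltas '[[[0,0,0.0002,0],[0,0,0.0004,0],[0,0,0.0004,0]]]'

```text
time: 8.25
ee_pos: [0.5027, -0.0816, 0.0893]
tcp_rot: [-90.1, -0.0, -5.3]
wrist_force: [-1.6, -7.3, 5.8]
opening: 0.0216
```

Request:
move_arm --deltas '[[[0,0,0.0002,0],[0,0,0.0004,0],[0,0,0.0004,0]]]'

```text
time: 8.55
ee_pos: [0.5028, -0.0812, 0.0893]
tcp_rot: [-90.1, -0.0, -5.3]
wrist_force: [-1.2, -7.4, 6.0]
opening: 0.0212
```

Request:
move_arm --deltas '[[[0,0,0.0002,0],[0,0,0.0004,0],[0,0,0.0004,0]]]'

```text
time: 8.85
ee_pos: [0.5028, -0.0808, 0.0893]
tcp_rot: [-90.1, -0.0, -5.3]
wrist_force: [-1.3, -7.3, 5.9]
opening: 0.0213
```

Request:
move_arm --deltas '[[[0,0,0.0002,0],[0,0,0.0004,0],[0,0,0.0004,0]]]'

```text
time: 9.15
ee_pos: [0.5029, -0.0805, 0.0893]
tcp_rot: [-90.2, -0.0, -5.3]
wrist_force: [-1.0, -8.1, 5.3]
opening: 0.0213
```

```bash
python3 - <<'E'
from h import *
w=camera("wrist");t=camera("top");print({k:np.round(v,4) for k,v in get_obs().items() if k in("ee_pos","wrist_force")})
a=cv2.resize(w["color"][180:280,480:640],None,fx=3.5,fy=3.5)
b=cv2.resize(t["color"][220:256,280:336],None,fx=10,fy=10,interpolation=cv2.INTER_CUBIC)[:230]
o=np.zeros((580,560,3),np.uint8);o[:350]=a;o[350:]=b
cv2.imwrite("pics/w5.png",o);noses(pts(w))
E
```

```text
{'ee_pos': array([ 0.5029, -0.0805,  0.0893]), 'wrist_force': array([-1.1859, -8.9941,  5.3976])}
front [33.4 33.6 32.7] gaps [(np.float64(45.9), np.float64(46.4)), (np.float64(45.0), np.float64(45.9))]
```

View pics/w5.png

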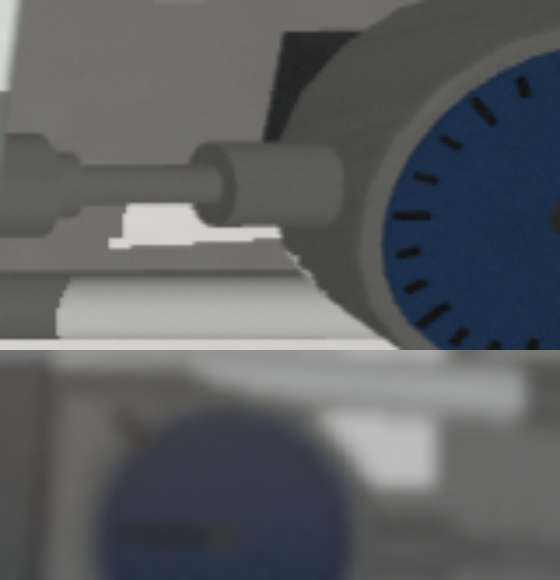

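The dial hand points left, at +y (about 0 mm pressed), and the 45° block is at (128,425) in the crop. Touch should be imminent, so I continue.

Request:
move_arm --deltas '[[[0,0,0.0002,0],[0,0,0.0004,0],[0,0,0.0004,0]]]'

```text
time: 9.55
ee_pos: [0.5029, -0.0804, 0.0893]
tcp_rot: [-90.2, -0.0, -5.4]
wrist_force: [-2.0, -10.5, 4.9]
opening: 0.0214
```

Request:
move_arm --deltas '[[[0,0,0.0002,0],[0,0,0.0004,0],[0,0,0.0004,0]]]'

```text
time: 9.85
ee_pos: [0.5029, -0.0803, 0.0893]
tcp_rot: [-90.2, -0.0, -5.4]
wrist_force: [-2.0, -11.5, 6.0]
opening: 0.0216
```

Request:
move_arm --deltas '[[[0,0,0.0002,0],[0,0,0.0004,0],[0,0,0.0004,0]]]'

```text
time: 10.15
ee_pos: [0.5029, -0.0799, 0.0893]
tcp_rot: [-90.2, -0.0, -5.4]
wrist_force: [-2.3, -12.1, 5.8]
opening: 0.0215
```

```bash
cat >>h.py <<'E'
def shot(n):
    w=camera("wrist");t=camera("top");print({k:np.round(v,4) for k,v in get_obs().items() if k in("ee_pos","wrist_force")})
    cv2.imwrite(n,cv2.resize(t["color"][220:256,280:336],None,fx=10,fy=10,interpolation=cv2.INTER_CUBIC))
    noses(pts(w))
    # dark hand direction: centre of dial disc, darkness vs angle (deg clockwise from slide +y)
    T=np.linalg.inv(t["T"]);g=cv2.cvtColor(cv2.GaussianBlur(t["color"],(3,3),0),cv2.COLOR_BGR2GRAY).astype(np.float32)
    a=np.radians(-5.1);ex=np.array([np.cos(a),np.sin(a)]);ey=np.array([-np.sin(a),np.cos(a)])
    s=[]
    for th in range(-60,181,5):
        v=[]
        for r in np.linspace(6,17,12):
            p=np.array([.5062,-.0373])+ey*.111+(r/1000)*(ey*np.cos(np.radians(th))+ex*np.sin(np.radians(th)))
            q=T@np.array([*p,.064,1]);v.append(cv2.getRectSubPix(g,(1,1),(float(q[0]/q[2]*t["fx"]+t["cx"]),float(q[1]/q[2]*t["fy"]+t["cy"])))[0,0])
        s.append((th,round(float(np.mean(v)))))
    print(s)
E
python3 -c "
from h import *
shot('pics/w6.png')"
```

```text
{'ee_pos': array([ 0.5029, -0.0799,  0.0893]), 'wrist_force': array([ -2.8132, -11.9496,   6.1661])}
front [33.9 34.  33.2] gaps [(np.float64(89.6), np.float64(89.8)), (np.float64(45.6), np.float64(46.3))]
[(-60, 49), (-55, 49), (-50, 50), (-45, 50), (-40, 51), (-35, 51), (-30, 51), (-25, 51), (-20, 52), (-15, 52), (-10, 52), (-5, 51), (0, 52), (5, 52), (10, 54), (15, 55), (20, 56), (25, 57), (30, 57), (35, 58), (40, 58), (45, 58), (50, 59), (55, 59), (60, 59), (65, 59), (70, 59), (75, 60), (80, 60), (85, 60), (90, 60), (95, 59), (100, 59), (105, 59), (110, 59), (115, 59), (120, 58), (125, 58), (130, 58), (135, 57), (140, 57), (145, 57), (150, 56), (155, 56), (160, 55), (165, 55), (170, 55), (175, 54), (180, 54)]
```

The force step (8 → 12 N) came at ee y = −0.0804, which is first touch. The target is ee y ≈ −0.0774, so 2.5 mm to go.

Request:
move_arm --deltas '[[[0,0,0.0005,0],[0,0,0.001,0],[0,0,0.0015,0],[0,0,0.0015,0]]]'

```text
time: 10.65
ee_pos: [0.503, -0.0784, 0.0893]
tcp_rot: [-90.2, -0.0, -5.4]
wrist_force: [-2.2, -12.0, 4.6]
opening: 0.0215
```

Request:
move_arm --deltas '[[[0,0,0.0003,0],[0,0,0.0006,0],[0,0,0.0008,0],[0,0,0.0008,0]]]'

```text
time: 11.05
ee_pos: [0.5031, -0.0777, 0.0893]
tcp_rot: [-90.2, -0.0, -5.4]
wrist_force: [-2.4, -12.0, 4.4]
opening: 0.0212
```

```bash
python3 -c "
from h import *
shot('pics/w7.png')"
```

```text
{'ee_pos': array([ 0.5031, -0.0777,  0.0893]), 'wrist_force': array([ -1.7629, -12.9516,   5.4965])}
front [36.2 36.2 35.3] gaps [(np.float64(48.0), np.float64(48.4)), (np.float64(52.8), np.float64(53.3))]
[(-60, 49), (-55, 49), (-50, 50), (-45, 50), (-40, 50), (-35, 51), (-30, 51), (-25, 52), (-20, 52), (-15, 53), (-10, 53), (-5, 54), (0, 54), (5, 54), (10, 54), (15, 54), (20, 54), (25, 54), (30, 55), (35, 56), (40, 57), (45, 58), (50, 59), (55, 59), (60, 59), (65, 59), (70, 59), (75, 59), (80, 59), (85, 59), (90, 59), (95, 59), (100, 59), (105, 59), (110, 59), (115, 58), (120, 58), (125, 58), (130, 58), (135, 58), (140, 57), (145, 57), (150, 57), (155, 56), (160, 56), (165, 56), (170, 55), (175, 54), (180, 54)]
```

View pics/w7.png

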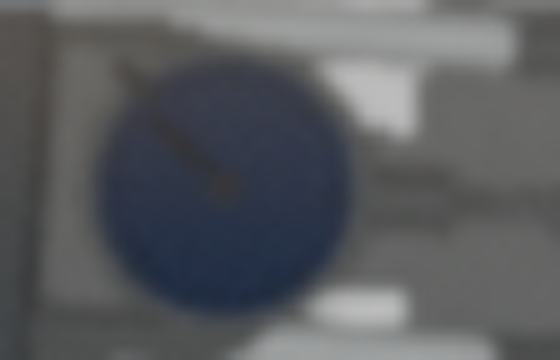

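The hand (225,185)→(155,115) points at the rim block (130,75). I'll ease the push by about half, still forward, then open.

Request:
move_arm --deltas '[[[0,0,-0.0005,0],[0,0,-0.001,0],[0,0,-0.001,0]]]'

```text
time: 11.45
ee_pos: [0.5031, -0.0778, 0.0893]
tcp_rot: [-90.1, -0.0, -5.3]
wrist_force: [-0.3, -6.5, 5.6]
opening: 0.0215
```

Request:
move_arm --deltas '[[[0,0,0,0],[0,0,0,0],[0,0,0,0],[0,0,0,0],[0,0,0,0]]]' --claw 0.085

```text
time: 11.95
ee_pos: [0.5029, -0.0765, 0.0887]
tcp_rot: [-90.0, 0.0, -5.3]
wrist_force: [-0.3, -0.1, 0.6]
opening: 0.0849
```

```bash
python3 - <<'E'
from h import *
shot('pics/w8.png')
W=pts(camera("wrist"));L=sl(W);m=(L[...,2]>105)&(L[...,2]<132)&(abs(L[...,0])<25)&(L[...,1]>-70)&(L[...,1]<-10)
P=L[m];print(len(P),np.round(np.percentile(P[:,1],[2,50,98]),1))
E
```

```text
{'ee_pos': array([ 0.5029, -0.0766,  0.0887]), 'wrist_force': array([-0.4058, -0.1842, -1.066 ])}
front [35.8 14.4 35.4] gaps [(np.float64(37.9), np.float64(38.3)), (np.float64(52.8), np.float64(53.5))]
[(-60, 49), (-55, 49), (-50, 50), (-45, 51), (-40, 51), (-35, 51), (-30, 51), (-25, 52), (-20, 53), (-15, 53), (-10, 53), (-5, 54), (0, 54), (5, 54), (10, 54), (15, 54), (20, 54), (25, 54), (30, 55), (35, 57), (40, 58), (45, 58), (50, 59), (55, 59), (60, 59), (65, 59), (70, 59), (75, 59), (80, 60), (85, 60), (90, 59), (95, 59), (100, 59), (105, 59), (110, 59), (115, 58), (120, 58), (125, 58), (130, 58), (135, 58), (140, 57), (145, 57), (150, 57), (155, 56), (160, 56), (165, 55), (170, 55), (175, 54), (180, 54)]
6502 [-51.6 -41.2 -30.9]
```

Released. The carriage did not move. Next I retreat straight up and check the grip and dial with the top camera.

Request:
move_arm --deltas '[[[0,-0.03,0,0],[0,-0.07,0,0],[0,-0.11,0,0],[0,-0.15,0,0],[0,-0.15,0,0]]]'

```text
time: 12.6
ee_pos: [0.5044, -0.0768, 0.2445]
tcp_rot: [-90.0, -0.5, -5.3]
wrist_force: [0.4, -0.3, -0.0]
opening: 0.085
```

Request:
move_arm --deltas '[[[-0.04,0,-0.02,0],[-0.08,0,-0.04,0],[-0.12,0,-0.06,0],[-0.16,0,-0.08,0],[-0.16,0,-0.08,0]]]'

```text
time: 13.1
ee_pos: [0.333, -0.1425, 0.2394]
tcp_rot: [-90.1, -0.1, -5.5]
wrist_force: [0.7, -0.1, 0.4]
opening: 0.0849
```

```bash
python3 - <<'E'
from h import *
t=camera("top");W=pts(t);L=sl(W)
def rect(lo,hi,y0,y1,w):
    m=((L[...,2]>lo)&(L[...,2]<hi)&(abs(L[...,0])<w)&(L[...,1]>y0)&(L[...,1]<y1)).astype(np.uint8)
    r=cv2.minAreaRect(L[m>0][:,:2].astype(np.float32));print(np.round(r[0],1),np.round(r[1],1),round(r[2],1))
rect(110,135,-90,0,30); m=None
z=((L[...,2]>58)&(L[...,2]<68)&(abs(L[...,0])<60)&(L[...,1]<70)).astype(np.uint8)
z=cv2.morphologyEx(z,cv2.MORPH_OPEN,np.ones((5,5)));r=cv2.minAreaRect(L[z>0][:,:2].astype(np.float32));print("carr",np.round(r[0],1),np.round(r[1],1))
for n,(u,v) in dict(beaker=(289,301),flask=(328,175),jar=(427,182)).items():
    P=W[v-22:v+23,u-25:u+25].reshape(-1,3);P=P[P[:,2]>.02];print(n,np.round([P.min(0),P.max(0)],3).tolist())
a=cv2.resize(t["color"][150:330,250:470],None,fx=2.5,fy=2.5);b=cv2.resize(t["color"][220:256,280:336],None,fx=5,fy=5,interpolation=cv2.INTER_CUBIC)
a[:180,:280]=b;cv2.imwrite("pics/end.png",a)
E
```

```text
[ -0.2 -39.8] [33.9 21.7] 0.3
carr [ -0.1 -14.2] [114.3  89.9]
beaker [[0.365, 0.074, 0.02], [0.432, 0.14, 0.088]]
flask [[0.608, -0.011, 0.02], [0.675, 0.057, 0.109]]
jar [[0.597, -0.189, 0.02], [0.647, -0.14, 0.073]]
```

View pics/end.png

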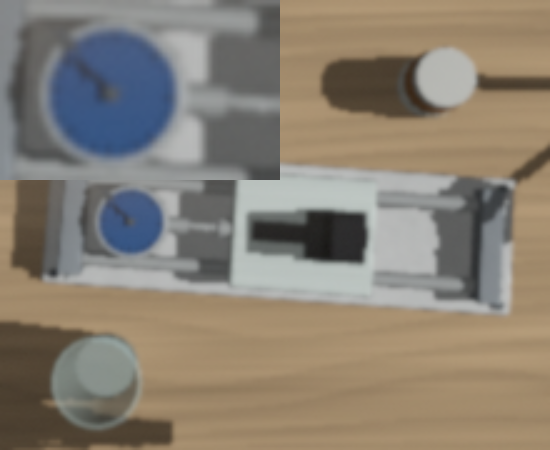

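The hand is on the rim block, the grip is where it was left, and the glassware readings are unchanged.

```bash
python3 -c "
from h import *
print(job_done())"
```

```text
the job is handed in; nothing more can be done
None
```

I set the carriage with its plunger pressed in about 2.7–3 mm from first touch, and handed the job in after about 13 s of robot time. No verdict was reported.

- **Draw back:** I gripped the black block across its 22 mm sides and pulled the carriage back about 36 mm (31 mm measured by camera, then a further 5 mm pull).
- **Forward approach:** Coming forward only, the play was taken up at about 8 N. First touch showed as a step from about 8 to 12 N at TCP y = −0.0804. I stopped at −0.0777.
- **Release:** I eased the push to 6.5 N, still forward, and opened the gripper. The grip stayed where I left it, at −39.8 mm in the slide's y against about −40.5 mm while held.
- **Last checks:** The dial hand points at the rim block, and the camera positions of the beaker, flask and jar were unchanged to within 2 mm.
- **Checks that disagreed or fell short:** The wrist camera put first touch about 1 mm earlier than the force did, so I went by the force, and the dial agreed with it. My automatic reading of the hand angle was too blurred to use, so I judged the hand by eye.

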